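Unlock and pop open the press-button lunch container

TASK

The pale green lunch container in the drawer is locked. With a fingertip, slide its orange safety tab all the way towards the dark green button, then press the button down so that the catch lets go and the lid springs ajar by itself. Leave the lid to its spring (do not push or pry it), leave it ajar and leave the tab unlocked; nothing is picked up, and the container, snack pot, bowl and spoons stay where they are.

Things in the scene. Friction and masses are not known exactly. Their poses are not given: they have to be found in the camera images.
- lunchbox: Pale green lunch container, loose on the matting, 0.9 kg, 180 (x) x 210 (y) x 60 mm high. Origin: centre of its underside (4 mm above the work surface), z up. On its -x side a flat solid deck (x -90 to -30 mm, y +-105 mm, top at z 60 mm) carries the button at (-60, -40) mm and the tab at (-60, +60) mm; behind it the lid (x -28 to 88 mm) is level with the deck. Drawer sides 55 mm high.
- button_top (a point): Centre of the top face of the dark green round button, 28 mm across. It stands 12 mm proud of the deck (72 mm above the container's underside) and goes straight down 8 mm: about 2 N to start, 5 N at the bottom. While locked it is blocked: 25 N moves it only 5 mm and frees nothing; do not force it. Its centre is 32 mm from the lid's front edge.
- button (a joint): How far the button is pressed, 0 to 0.008 m; it springs back when let go. The catch lets go at about 0.006 m.
- tab_top (a point): Centre of the top face of the orange safety tab, 24 mm (container x) by 12 mm (container y), 12 mm proud of the deck. It slides along the container's -y, straight towards the button, against about 1 N of friction and stays where left. Push its outer (+y) face; the deck there is free to y = 105 mm. A red patch on its button side shows while locked.
- lock (a joint): How far the tab has been slid towards the button: 0 locked, 0.018 m unlocked (end stop). It starts between 0 and 0.003; the button is free beyond about 0.012.
- lid_edge (a point): Middle of the lid's front edge, on its top face, 116 mm from the hinge; it rises about 40 mm when the lid springs ajar.
- lid (a joint): Lid angle: 0 shut, about 0.36 rad when sprung ajar (weak spring, about 1 N at the edge).
- pot: White twist-cap snack pot, 68 mm across, 75 mm high, standing to one side of the container; origin: centre of its underside. Bystander.
- bowl: Bamboo bowl, 110 mm across, 50 mm high, on the other side of the container; origin: centre of its underside. Bystander.
- spoon1: Lilac plastic spoon with bent handle, 150 mm long (its y axis), 11 mm high, lying in front of the container (-x side); origin at its middle, on the matting. Bystander.
- spoon2: Teal plastic spoon, the same, lying behind the container (+x side). Bystander.

How it is judged:
By the outcome, as a careful person would: the job done as asked, in the order asked, and still so for the second after the job is handed in, with the robot touching nothing.
It also fails if it takes over 42 s, if anything falls off the work surface, if the arm or the gripper's body presses on something with over 40 N, if the wrist force passes 120 N, or if a joint passes its speed limit or range.

ROBOT

A 6-joint arm with a two-finger parallel gripper is mounted at the origin on the work surface. World frame = base frame: x ahead of the robot, y to its left, z up, the work surface at z = 0. Lengths are in m, angles in rad, forces in N, time in s.
With the tool pointing down it reaches from about 0.375 to 0.75 m from the base axis. Payload 9 kg.
Tool frame: the origin (TCP) lies on the centre line of the jaws, within the pads' length; the fingertips stand 25 mm ahead of it and the grasp point (between the pads) lies 6 mm ahead of it; x points along the fingers, z is the direction in which the jaws open and shut, and the axes are right-handed (so a half turn about x gives the same grasp; the last joint's range is limited). The gripper opens to 85 mm and grips with 20 to 120 N. Pads are 22 mm wide; open, the fingers measure 114 mm over their backs; the gripper's body (76 mm by 85 mm) begins 54 mm behind the grasp point. The pads swing forward as they close: fully open they stand 13 mm farther back than shut.
Start: joints at [-1.407, 0.104, 0.097, 1.564, 0, 1.353], TCP at [0.224, -0.557, 0.256] pointing down, gripper open.
Joint ranges: [-2.99, 2.99], [-0.84, 1.86], [-1.1, 1.16], [-1.84, 2.11], [-1.51, 1.56], [-3.14, 3.14]. Speed limits (rad/s): [2.22, 2.22, 2.57, 3.14, 3.14, 3.14].

INTERFACE

Orientations are given as a unit quaternion [w, x, y, z].
In Python, from rig import manip, viewer gives the robot as it stands. The module is installed in compiled form; this text tells all that it offers.
- The arm moves only by the shell command python3 -m crank 'ROWS' [OPENING] [FORCE]. ROWS is JSON, a list of rows, each a list of 2 entries, a list of its own where there are three numbers: the shift along the tool's x, y, z in cm, then the turn, a rotation vector about the tool's x, y, z in degrees. A call has 1 to 5 rows; each row shifts and turns the commanded pose from where the row before left it, along the tool's axes as they then stand; what a row does not reach is not made up. A row lasts 1/12 s, in which the tool goes at most 41.7 mm and 7.16 degrees, less where a joint would pass 70% of its speed; a pose out of reach is approached as far as the arm can. A call is refused whole if a number of a shift passes 4.17 or a number of a turn 7.16, either way. A call with a gripper value outside its range is refused whole. OPENING is the closure, from -1 (fully open) to 1 (shut), so that 0 is half open, set as the call begins (- or left out, the last holds). The fingers move at their own pace and stop on an object; FORCE is the grip in N (left out, the last holds). Time passes only in rows, so rows that do not move let the fingers close. It gives the time, the measured TCP pose, the force and the opening at its end, in the units of the state.
- manip.get_obs(): the state, without advancing time (a new reading comes with each control period).
- viewer.capture(name): name is "scene" or "side" or "wrist"; returns the picture (400x640x3 uint8, red, green, blue); there is no depth.
- viewer.camera_params(name): a dict with "K" (3x3 intrinsics, pixels), "dist" ([k1, k2, p1, p2, k3] as OpenCV has them; the pictures are not rectified), "eye" and "attitude" of the camera in the world; the wrist camera has in their place "hand_eye" (4x4, takes a point from camera to tool coordinates, whose origin is the TCP and whose axes are the tool frame's). Camera axes: x right, y down, z forward; pixel columns grow to the right and rows downward; lengths in m; the calibration is good to about 2 mm. A picture is of the moment at which its call begins: read the wrist's pose just before it. camera_params takes no time and is no camera call.
- manip.hand_in(): hands the job in, once; it reports no verdict.
The state is a dict: "clock": time; "q": joint angles; "qd": joint speeds; "tau": joint torques, N m; "ee_pos": TCP position; "eef_rot": TCP orientation; "force": force on the tool from outside, world axes, zero at the start; "moment": the same for the moment, N m; "width": finger opening in m.
Only numpy, scipy, OpenCV 4.12 (cv2) and the standard library are available. Lean on these libraries where they do the work, as an engineer would, in place of code of your own. Each camera call takes 0.05 s, during which the arm holds its last target.

## Working session

There is one attempt and no reset: what is moved stays moved. The work goes in short steps, Python scripts to look and compute and a shell command to move; the robot and the scene stay as the last step left them, time stands still between calls to the robot, and variables do not carry over. Pictures are saved under pics/ and viewed, and the job is handed in when it is done.

```bash
mkdir -p pics
python3 - <<'E'
from rig import manip, viewer
import cv2
o=manip.get_obs(); print(o)
for n in ["scene","side","wrist"]:
    print(n,viewer.camera_params(n))
    cv2.imwrite(f"pics/{n}0.png",viewer.capture(n)[:,:,::-1])
E
```

```text
{'clock': 0.0, 'q': array([-1.40669298e+00,  1.04713232e-01,  9.64523169e-02,  1.56391966e+00,
        1.66558771e-05,  1.35311672e+00]), 'qd': array([-1.19979671e-03,  9.21334588e-05,  1.67428613e-04,  1.55127561e-04,
        2.68624668e-04, -1.58575916e-03]), 'tau': array([-1.55882008e-03, -5.56926191e+01,  5.03653872e+01,  1.68516452e-02,
       -2.68754375e-04, -3.79328014e-06]), 'ee_pos': array([ 0.22351748, -0.55647406,  0.25550483]), 'eef_rot': array([ 0.58545233,  0.39640978,  0.58611712, -0.39569126]), 'force': array([ 0.18036799, -0.56603759,  0.49569728]), 'moment': array([ 0.00740242, -0.06367888, -0.0341663 ]), 'width': 0.0852567932184999}
scene {'K': array([[411.53523219,   0.        , 319.52064658],
       [  0.        , 411.53523219, 192.88700192],
       [  0.        ,   0.        ,   1.        ]]), 'dist': array([-0.06554995,  0.        ,  0.        ,  0.        ,  0.        ]), 'eye': array([ 1.08510131, -0.16463674,  0.70817238]), 'attitude': array([-0.30077773,  0.77145869,  0.52633354, -0.19328024])}
side {'K': array([[412.71983146,   0.        , 328.05084344],

[... 208 characters left out ...]
65, 0.64851825, 0.59709958]), 'attitude': array([ 0.17596159, -0.30625621,  0.82732261, -0.43678593])}
wrist {'K': array([[315.64998317,   0.        , 321.50979249],
       [  0.        , 315.64998317, 197.30385574],
       [  0.        ,   0.        ,   1.        ]]), 'dist': array([0.00187497, 0.        , 0.        , 0.        , 0.        ]), 'hand_eye': array([[-3.49067337e-05, -3.19883188e-01,  9.47456988e-01,
        -1.17007929e-01],
       [ 1.13656470e-05, -9.47456989e-01, -3.19883188e-01,
         8.20912102e-02],
       [ 9.99999999e-01, -3.97615551e-07,  3.67083082e-05,
         2.84193893e-04],
       [ 0.00000000e+00,  0.00000000e+00,  0.00000000e+00,
         1.00000000e+00]])}
```

View pics/scene0.png

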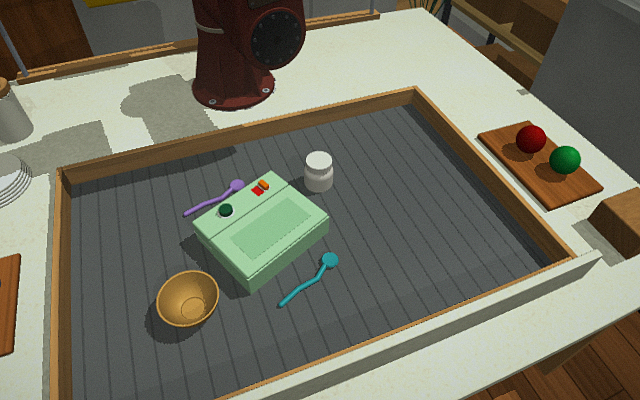

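View pics/side0.png

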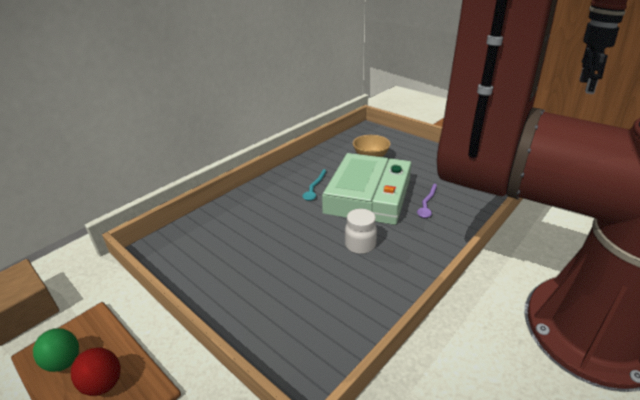

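View pics/wrist0.png

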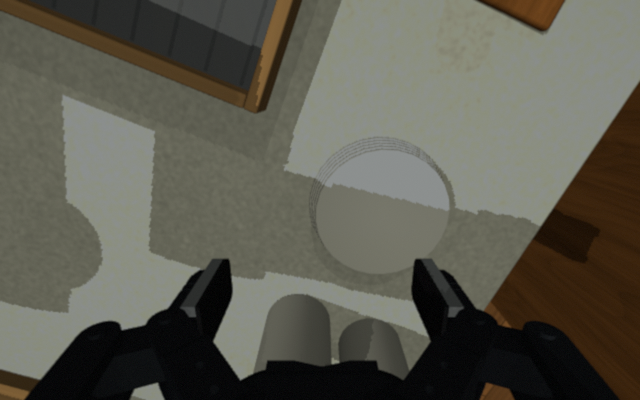

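The scene view has the button near (226,210) and the tab near (262,186). In the side view they are near (396,168) and (390,188). I'll zoom in to measure.

```bash
cat > h.py <<'E'
import numpy as np, cv2
from scipy.spatial.transform import Rotation as R
from rig import manip, viewer
def rot(q): return R.from_quat([q[1],q[2],q[3],q[0]]).as_matrix()
def cam(n,o=None):
    p=viewer.camera_params(n)
    if n!="wrist": return p["K"],p["dist"],np.array(p["eye"]),rot(p["attitude"])
    o=o or manip.get_obs(); T=np.array(p["hand_eye"]); Rt=rot(o["eef_rot"])
    return p["K"],p["dist"],Rt@T[:3,3]+o["ee_pos"],Rt@T[:3,:3]
def proj(c,P):
    K,d,e,M=c; Pc=(np.atleast_2d(P)-e)@M
    return cv2.projectPoints(Pc.reshape(-1,1,3),np.zeros(3),np.zeros(3),K,d)[0].reshape(-1,2)
def atz(c,uv,z):
    K,d,e,M=c
    n=cv2.undistortPoints(np.array(uv,float).reshape(-1,1,2),K,d).reshape(-1,2)
    D=np.c_[n,np.ones(len(n))]@M.T
    return e+D*((z-e[2])/D[:,2])[:,None]
E
python3 - <<'E'
import cv2
a=cv2.imread("pics/scene0.png")[155:295,170:345]; cv2.imwrite("pics/sz.png",cv2.resize(a,None,fx=4,fy=4,interpolation=cv2.INTER_NEAREST))
a=cv2.imread("pics/side0.png")[130:260,290:450]; cv2.imwrite("pics/sdz.png",cv2.resize(a,None,fx=4,fy=4,interpolation=cv2.INTER_NEAREST))
E
```

```text
(no output)
```

View pics/sz.png

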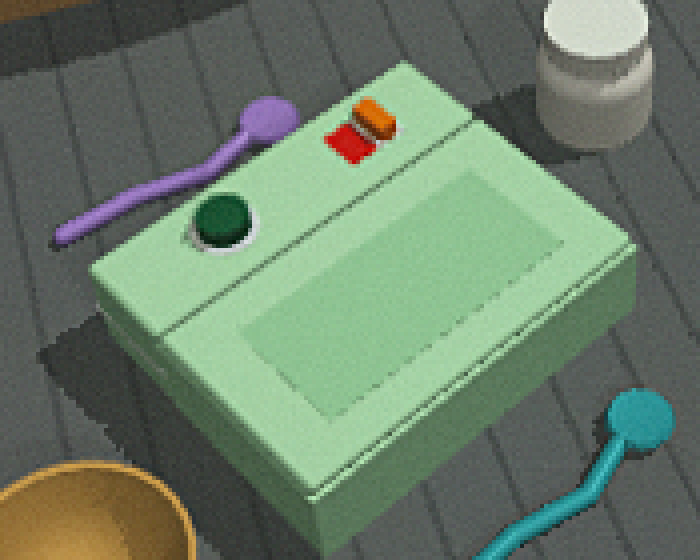

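View pics/sdz.png

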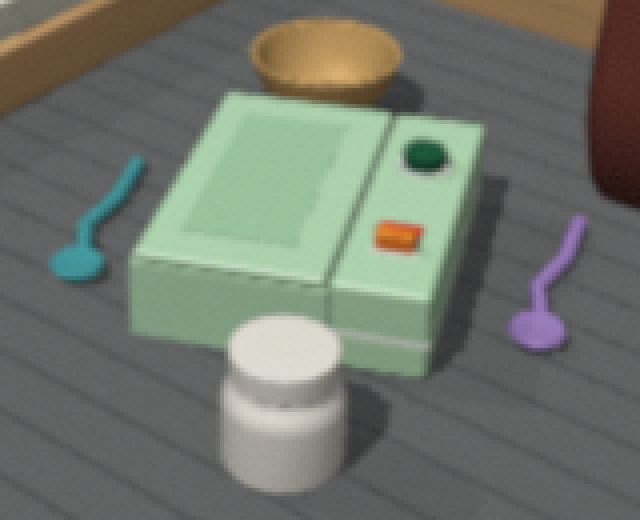

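```bash
cat > fit.py <<'E'
from h import *
from scipy.optimize import least_squares
f=lambda a,o:(np.array(a,float)+.5)/4-.5+o
S=f([(405,62),(91,268),(316,497),(636,243),(223,213),(376,112)],(170,155))
D=f([(431,298),(484,124),(226,92),(130,257),(427,152),(402,229)],(290,130))
L=np.array([(-90,105,60),(-90,-105,60),(90,-105,60),(90,105,60),(-60,-40,72),(-60,60,72)])/1000.
cs,cd=cam("scene"),cam("side")
def W(p): 
    c,s=np.cos(p[2]),np.sin(p[2]); l=L.copy(); l[5,1]-=p[3]
    return np.c_[p[0]+c*l[:,0]-s*l[:,1],p[1]+s*l[:,0]+c*l[:,1],l[:,2]+.004]
def r(p,u=(1,1)): return np.r_[(proj(cs,W(p))-S).ravel()*u[0],(proj(cd,W(p))-D).ravel()*u[1]]
for u in [(1,1),(1,0),(0,1)]:
    s=least_squares(lambda p:r(p,u),[.45,-.1,0,0.0],loss='soft_l1'); print(u,s.x.round(4),np.degrees(s.x[2])); print(r(s.x).reshape(-1,2).round(1).tolist())
    print(W(s.x)[4:].round(4).tolist())
E
python3 fit.py
```

```text
(1, 1) [ 0.5718 -0.0733  0.4154  0.0009] 23.801396619702796
[[-0.3, -1.6], [-1.9, -0.5], [-0.6, -0.7], [0.9, -2.0], [-0.2, -0.1], [-0.5, -0.2], [-0.0, 0.0], [-0.0, -0.3], [-1.0, -0.7], [-1.0, -1.5], [-0.9, -1.0], [-1.9, 0.2]]
[[0.533, -0.1341, 0.076], [0.493, -0.0434, 0.076]]
(1, 0) [ 5.739e-01 -7.320e-02  4.115e-01  3.000e-04] 23.57776872555144
[[0.3, -1.0], [-1.6, 0.1], [-0.5, 0.2], [1.4, -1.0], [0.1, 0.6], [0.2, 0.3], [-1.1, -0.2], [-0.6, -0.5], [-1.4, -0.9], [-1.8, -1.9], [-1.6, -1.2], [-2.8, 0.1]]
[[0.5349, -0.1338, 0.076], [0.495, -0.0424, 0.076]]
(0, 1) [ 0.5684 -0.0717  0.4191  0.0059] 24.014521442607297
[[-0.3, -2.8], [-1.4, -1.8], [0.1, -2.6], [0.9, -3.6], [0.1, -1.4], [-2.2, -0.3], [1.1, 0.8], [0.6, 0.2], [-0.5, -0.1], [-0.2, -0.6], [-0.1, -0.4], [-0.6, -0.2]]
[[0.5298, -0.1327, 0.076], [0.4915, -0.0467, 0.076]]
```

Run:
```python
from h import *
o=manip.get_obs();M=rot(o["eef_rot"]);print(M.round(3))
print(np.degrees(np.arctan2(M[1,1],M[0,1])))
```

```text
[[-0.     0.928  0.373]
 [ 0.001  0.373 -0.928]
 [-1.     0.    -0.001]]
21.873129779081683
```

```bash
python3 -m crank '[[[0,3,-2.7],[-1.9,0,0]],[[0,3,-2.7],[0,0,0]],[[0,3,-2.7],[0,0,0]],[[0,3,-2.7],[0,0,0]],[[0,3,-2.7],[0,0,0]]]' 1 20; python3 -m crank '[[[0,3,-2.7],[0,0,0]],[[0,3,-2.7],[0,0,0]],[[0,3,-2.7],[0,0,0]],[[0,3,-2.7],[0,0,0]],[[0,3,-2.7],[0,0,0]]]'
```

```text
clock: 0.57
ee_pos: [0.3079, -0.3716, 0.2559]
eef_rot: [0.592, 0.387, 0.592, -0.386]
force: [0.2, 0.0, 0.7]
width: 0.0253
clock: 0.98
ee_pos: [0.3907, -0.1875, 0.2563]
eef_rot: [0.592, 0.386, 0.592, -0.386]
force: [-0.1, -0.8, 0.7]
width: 0.0004
```

```bash
python3 -m crank '[[[0,3,-2.4],[0,0,0]],[[0,3,-2.4],[0,0,0]],[[0,3,-2.4],[0,0,0]],[[0,3,-2.4],[0,0,0]],[[0,3,-2.4],[0,0,0]]]'; python3 -m crank '[[[3,0,0],[0,0,0]],[[2,0,0],[0,0,0]],[[0,0,0],[0,0,0]],[[0,0,0],[0,0,0]]]'
cat > snap.py <<'E'
import sys
from h import *
o=manip.get_obs(); print(o["clock"],o["ee_pos"].round(4),o["force"].round(2),rot(o["eef_rot"]).round(3).tolist())
n,t,s=sys.argv[1],sys.argv[2],(sys.argv[3:] and [int(v) for v in sys.argv[3].split(',')])
im=viewer.capture(n)[:,:,::-1].copy()
np.save(f"pics/{t}.npy",np.r_[o["ee_pos"],o["eef_rot"]])
if s: im=cv2.resize(im[s[1]:s[3],s[0]:s[2]],None,fx=s[4],fy=s[4],interpolation=cv2.INTER_NEAREST)
cv2.imwrite(f"pics/{t}.png",im)
E
python3 snap.py wrist w1
```

```text
clock: 1.4
ee_pos: [0.4798, -0.017, 0.2563]
eef_rot: [0.592, 0.386, 0.592, -0.386]
force: [1.1, -1.5, 0.4]
width: 0.0002
clock: 1.73
ee_pos: [0.4786, -0.0188, 0.2056]
eef_rot: [0.592, 0.386, 0.593, -0.386]
force: [0.7, -0.0, 0.8]
width: 0.0004
1.7333 [ 0.4786 -0.0188  0.2056] [ 0.7  -0.03  0.77] [[-0.002, 0.915, 0.403], [0.001, 0.403, -0.915], [-1.0, -0.002, -0.001]]
```

View pics/w1.png

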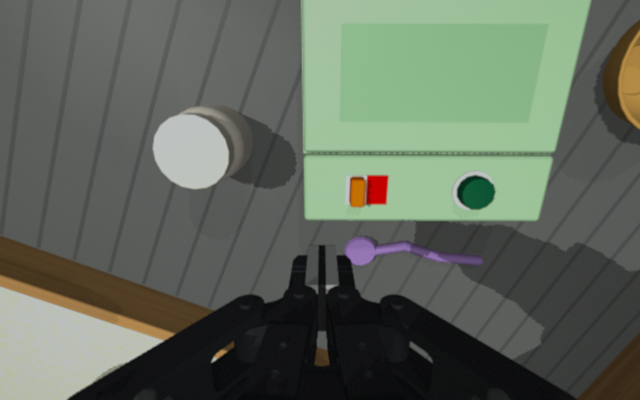

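Run:
```python
import cv2
a=cv2.imread("pics/w1.png")
cv2.imwrite("pics/w1a.png",cv2.resize(a[140:230,290:570],None,fx=2.8,fy=2.8,interpolation=cv2.INTER_CUBIC))
cv2.imwrite("pics/w1b.png",cv2.resize(a[230:350,250:400],None,fx=5,fy=5,interpolation=cv2.INTER_CUBIC))
```

```text
(no output)
```

View pics/w1a.png

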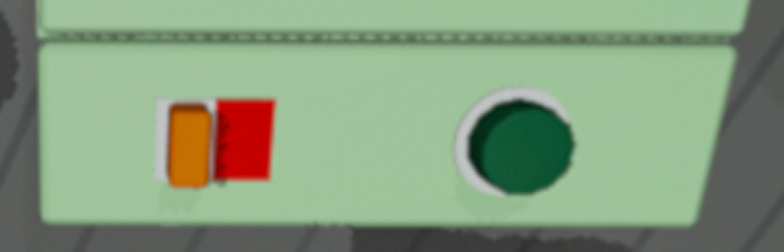

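View pics/w1b.png

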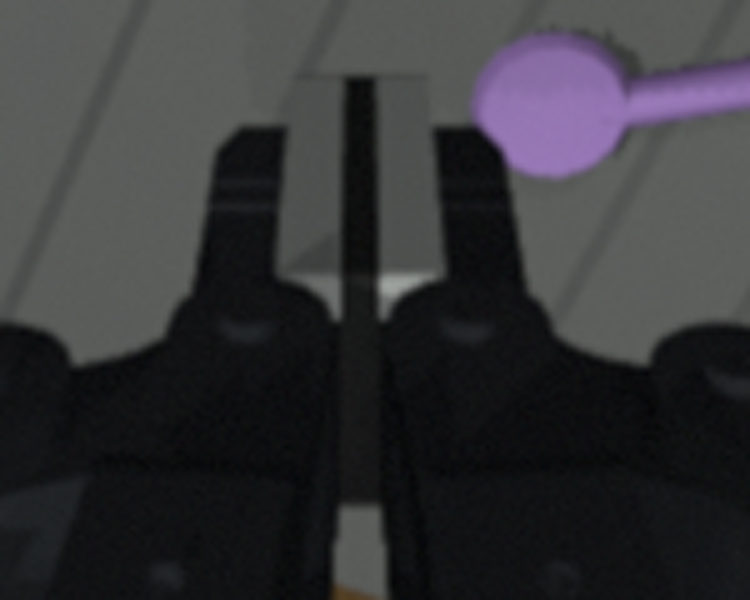

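```bash
cat > fit2.py <<'E'
from h import *
from scipy.optimize import least_squares
q=np.load("pics/w1.npy"); o={"ee_pos":q[:3],"eef_rot":q[3:]}
cw=cam("wrist",o); Rt=rot(q[3:])
for y in (-.011,.011):
  for x in (.025,.02,.015,.01): print(y,x,proj(cw,q[:3]+Rt@[x,y,0]).round(1).tolist(), proj(cw,q[:3]+Rt@[x,y,.01]).round(1).tolist())
g=lambda a:(np.array(a,float)+.5)/2.8-.5+(290,140)
B=g([(40,43),(42,224),(697,226),(736,48),(522,148),(190,146),(192,104),(190,187)])
L=np.array([(-30,105,60),(-90,105,60),(-90,-105,60),(-30,-105,60),(-60,-40,72),(-60,60,72),(-48,60,72),(-72,60,72)])/1000.
def W(p): 
    c,s=np.cos(p[2]),np.sin(p[2]); l=L.copy(); l[5:,1]-=p[3]
    return np.c_[p[0]+c*l[:,0]-s*l[:,1],p[1]+s*l[:,0]+c*l[:,1],l[:,2]+.004]
r=lambda p:(proj(cw,W(p))-B).ravel()
s=least_squares(r,[.57,-.07,.41,0.0],loss='soft_l1'); print(s.x.round(4),np.degrees(s.x[2])); print(r(s.x).reshape(-1,2).round(1).tolist())
w=W(s.x); print(w[4:6].round(4).tolist())
print("tool coords rel TCP:",((w[4:6]-q[:3])@Rt).round(4).tolist())
E
python3 fit2.py
```

```text
-0.011 0.025 [[321.0, 279.5]] [[340.2, 279.5]]
-0.011 0.02 [[320.9, 285.1]] [[340.7, 285.1]]
-0.011 0.015 [[320.9, 291.0]] [[341.3, 291.0]]
-0.011 0.01 [[320.9, 297.3]] [[341.9, 297.3]]
0.011 0.025 [[320.9, 241.3]] [[341.0, 241.3]]
0.011 0.02 [[320.9, 246.0]] [[341.6, 246.0]]
0.011 0.015 [[320.9, 251.0]] [[342.3, 251.0]]
0.011 0.01 [[320.9, 256.3]] [[342.9, 256.3]]
[ 0.5714 -0.0742  0.4092  0.002 ] 23.44442945362985
[[-3.2, -2.1], [-2.9, 0.4], [0.1, 1.1], [2.8, -2.4], [1.1, 0.5], [0.2, 0.5], [0.1, 1.4], [-0.4, -0.4]]
[[0.5323, -0.1348, 0.076], [0.4933, -0.0449, 0.076]]
tool coords rel TCP: [[0.1294, 0.0026, 0.128], [0.1296, 0.0031, 0.03]]
```

```bash
python3 -m crank '[[[3,0.3,0],[0,0,0]],[[3,0,0],[0,0,0]],[[2.5,0,0],[0,0,0]],[[1.5,0,0],[0,0,0]],[[0,0,0],[0,0,0]]]'; python3 -m crank '[[[0.6,0,0],[0,0,0]],[[0.4,0,0],[0,0,0]],[[0.2,0,0],[0,0,0]],[[0,0,0],[0,0,0]]]'; python3 snap.py wrist w2; python3 snap.py side s2 300,100,500,250,4
```

```text
clock: 2.2
ee_pos: [0.4809, -0.0181, 0.1045]
eef_rot: [0.591, 0.386, 0.593, -0.387]
force: [-0.8, 0.6, 0.0]
width: -0.0001
clock: 2.53
ee_pos: [0.4826, -0.0182, 0.095]
eef_rot: [0.593, 0.386, 0.592, -0.386]
force: [-0.2, -0.5, 0.1]
width: 0.0003
2.5333 [ 0.4826 -0.0182  0.095 ] [-0.21 -0.48  0.05] [[0.001, 0.915, 0.403], [-0.0, 0.403, -0.915], [-1.0, 0.001, 0.001]]
2.5833 [ 0.4826 -0.0181  0.0951] [0.97 0.8  0.52] [[0.001, 0.915, 0.403], [-0.0, 0.403, -0.915], [-1.0, 0.001, 0.001]]
```

View pics/w2.png

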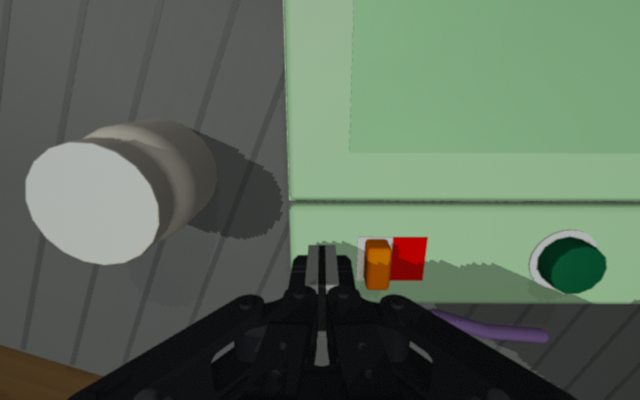

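View pics/s2.png

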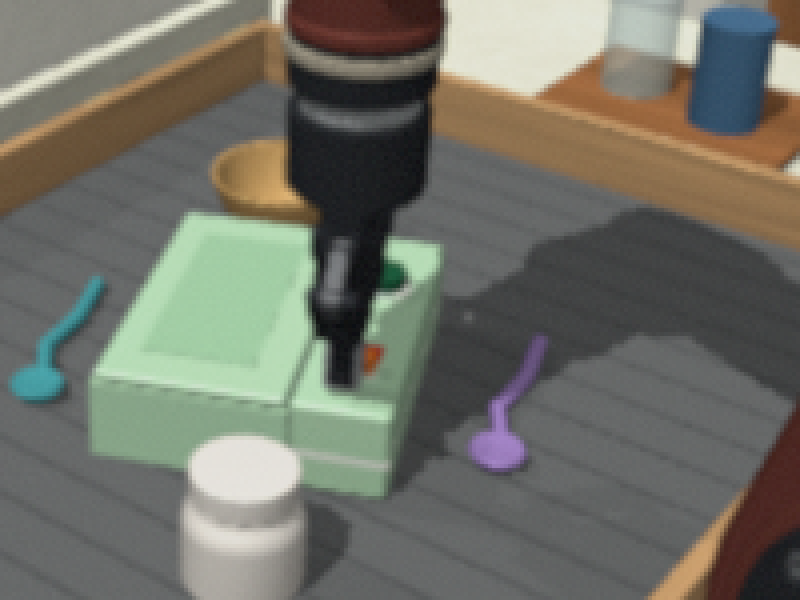

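Run:
```python
from h import *
a=cv2.imread("pics/w2.png");cv2.imwrite("pics/w2a.png",cv2.resize(a[225:315,280:440],None,fx=5,fy=5,interpolation=cv2.INTER_CUBIC))
q=np.load("pics/w2.npy");cw=cam("wrist",{"ee_pos":q[:3],"eef_rot":q[3:]});Rt=rot(q[3:])
for y in(-.011,.011): print(proj(cw,q[:3]+Rt@[.025,y,.007]))
t=np.array([.4933,-.0449,.076]);print(((t-q[:3])@Rt).round(4),proj(cw,t))
ex=np.array([.917,.398,0]);print(proj(cw,np.array([t+.012*ex,t-.012*ex])))
```

```text
[[334.40944437 279.46319964]]
[[334.98600424 241.29830838]]
[ 0.0191 -0.001   0.0288] [[379.38184455 268.71198435]]
[[380.97006394 246.84629963]
 [377.87075933 289.53030723]]
```

View pics/w2a.png

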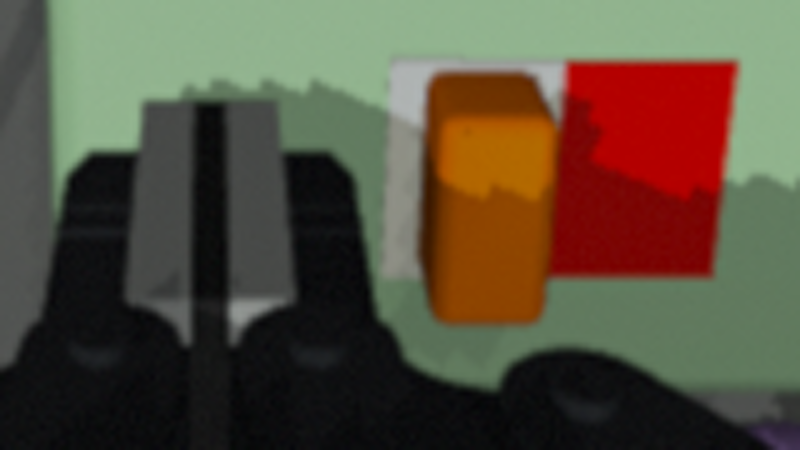

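```bash
python3 -m crank '[[[0.15,-0.1,0.2],[0,0,0]],[[0,0,0.2],[0,0,0]],[[0,0,0.2],[0,0,0]],[[0,0,0.2],[0,0,0]],[[0,0,0],[0,0,0]]]'; python3 -m crank '[[[0,0,0.2],[0,0,0]],[[0,0,0.2],[0,0,0]],[[0,0,0.2],[0,0,0]],[[0,0,0.2],[0,0,0]],[[0,0,0],[0,0,0]]]'; python3 snap.py wrist w3
```

```text
clock: 3.05
ee_pos: [0.4846, -0.026, 0.0929]
eef_rot: [0.592, 0.386, 0.592, -0.386]
force: [-0.1, -0.3, -0.8]
width: 0.0002
clock: 3.47
ee_pos: [0.4878, -0.0332, 0.0928]
eef_rot: [0.592, 0.386, 0.592, -0.386]
force: [-0.8, -0.0, -0.7]
width: 0.0002
3.4667 [ 0.4878 -0.0332  0.0928] [-0.81 -0.04 -0.7 ] [[-0.0, 0.915, 0.403], [-0.0, 0.403, -0.915], [-1.0, -0.0, 0.0]]
```

View pics/w3.png

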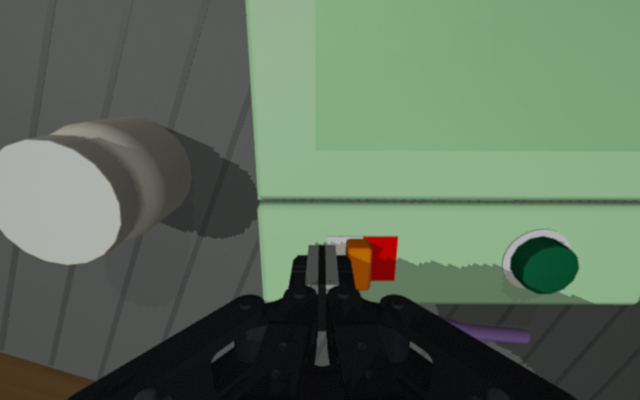

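```bash
python3 -m crank '[[[0,0,0.2],[0,0,0]],[[0,0,0.2],[0,0,0]],[[0,0,0.2],[0,0,0]],[[0,0,0],[0,0,0]]]'; python3 -m crank '[[[0,0,0.2],[0,0,0]],[[0,0,0.2],[0,0,0]],[[0,0,0.2],[0,0,0]],[[0,0,0],[0,0,0]]]'; python3 snap.py wrist w4 240,180,400,300,5
```

```text
clock: 3.85
ee_pos: [0.4902, -0.0388, 0.0928]
eef_rot: [0.592, 0.386, 0.592, -0.386]
force: [0.8, 0.7, 0.1]
width: -0.0003
clock: 4.18
ee_pos: [0.4924, -0.044, 0.0927]
eef_rot: [0.592, 0.386, 0.592, -0.386]
force: [-1.2, 0.8, 0.6]
width: -0.0002
4.1833 [ 0.4924 -0.044   0.0927] [-1.22  0.83  0.62] [[-0.0, 0.915, 0.403], [0.0, 0.403, -0.915], [-1.0, -0.0, -0.0]]
```

View pics/w4.png

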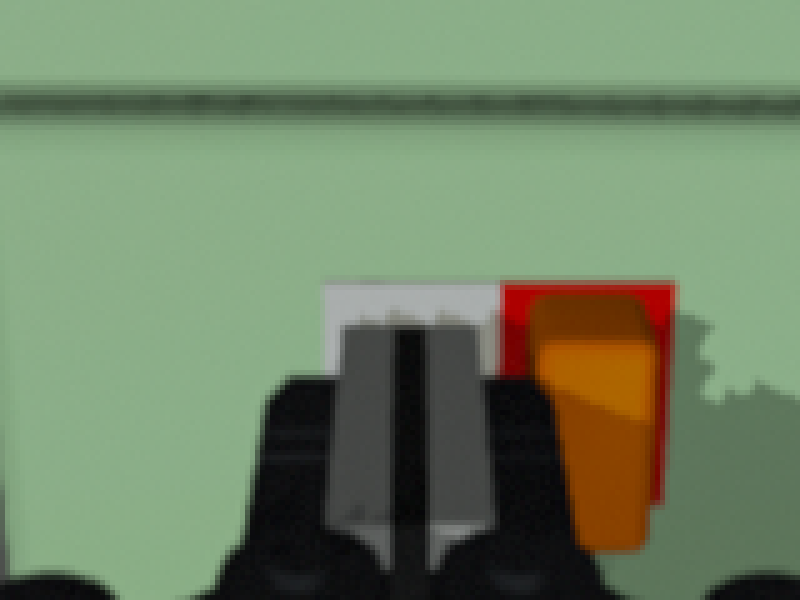

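```bash
cat > tab.py <<'E'
import sys
from h import *
def at(name,uv):
    q=np.load(f"pics/{name}.npy");cw=cam("wrist",{"ee_pos":q[:3],"eef_rot":q[3:]});Rt=rot(q[3:])
    p=atz(cw,[uv],.076)[0]; return p,((p-q[:3])@Rt)
ey=np.array([.4016,-.9158,0])
p0=at("w2",(378.8,268.7)); print(p0)
p=at(sys.argv[1],(float(sys.argv[2]),float(sys.argv[3]))); print(p,"moved",(p[0]-p0[0])@ey)
E
python3 tab.py w4 359 269; python3 tab.py w3 359.5 269
```

```text
(array([ 0.49319115, -0.04463499,  0.076     ]), array([ 0.01905503, -0.0009676 ,  0.02850094]))
(array([ 0.50013824, -0.06071407,  0.076     ]), array([0.01668743, 0.00031007, 0.01843529])) moved 0.017515176973074177
(array([ 0.49319115, -0.04463499,  0.076     ]), array([ 0.01905503, -0.0009676 ,  0.02850094]))
(array([ 0.495525  , -0.05024806,  0.076     ]), array([0.01677994, 0.00025352, 0.01869005])) moved 0.006077721583269965
```

```bash
python3 -m crank '[[[0,0,0.05],[0,0,0]],[[0,0,0],[0,0,0]]]';python3 -c "
from h import *
o=manip.get_obs();print(o['ee_pos'],o['force']@[.4016,-.9158,0])";python3 snap.py wrist w5; python3 -c "
from h import *
o=manip.get_obs();print(o['ee_pos'],o['force']@[.4016,-.9158,0])
a=cv2.imread('pics/w5.png');cv2.imwrite('pics/w5a.png',cv2.resize(a[180:310,240:440],None,fx=4,fy=4,interpolation=cv2.INTER_CUBIC));cv2.imwrite('pics/w5b.png',cv2.resize(a[180:310,440:640],None,fx=4,fy=4,interpolation=cv2.INTER_CUBIC))"
```

```text
clock: 4.4
ee_pos: [0.4925, -0.0441, 0.0927]
eef_rot: [0.592, 0.386, 0.593, -0.386]
force: [-1.8, 3.0, -0.0]
width: -0.0002
[ 0.49250732 -0.0440915   0.09268175] -3.4865474107325163
4.4 [ 0.4925 -0.0441  0.0927] [-1.78  3.02 -0.05] [[-0.0, 0.915, 0.403], [0.0, 0.403, -0.915], [-1.0, -0.0, -0.001]]
[ 0.49254035 -0.04414765  0.09273127] -3.7862772917471212
```

View pics/w5a.png

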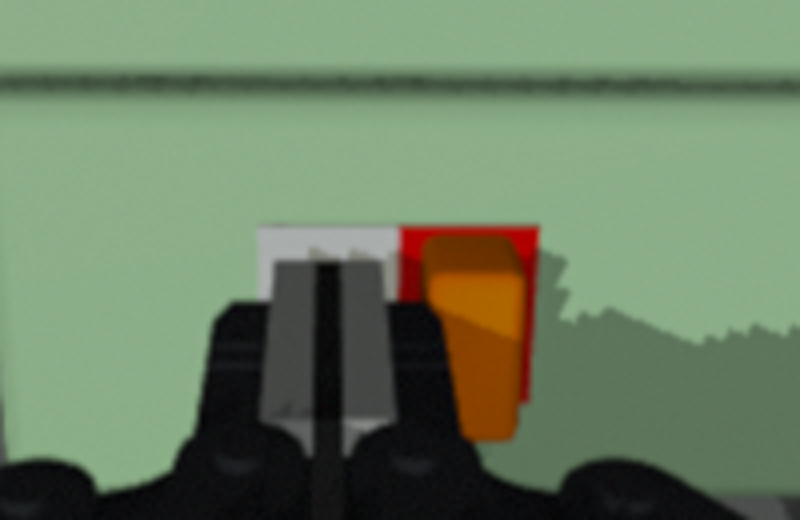

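View pics/w5b.png

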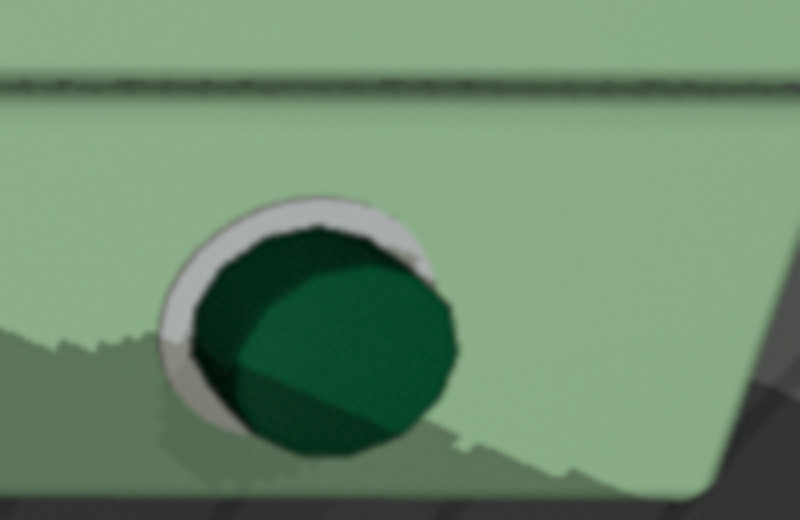

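Pushing 0.5 mm further raised the reaction to 3.5 N, so the tab is on its end stop. The image shows the tab over the red patch. I'll back off, then check the tab-to-button distance.

```bash
python3 -m crank '[[[0,0,-0.5],[0,0,0]],[[-1,0,-0.5],[0,0,0]],[[-2,0,0],[0,0,0]],[[-1,0,0],[0,0,0]],[[0,0,0],[0,0,0]]]'; python3 tab.py w5 358.6 269|tail -1; python3 tab.py w5 527 270|tail -1
```

```text
clock: 4.87
ee_pos: [0.4903, -0.0356, 0.1361]
eef_rot: [0.594, 0.387, 0.59, -0.386]
force: [-0.1, 0.2, 0.2]
width: -0.0001
(array([ 0.50014829, -0.06064274,  0.076     ]), array([0.01667069, 0.00031888, 0.01823719])) moved 0.01745619328307569
(array([ 0.53257389, -0.13542557,  0.076     ]), array([ 0.01662159, -0.00017228,  0.09974576])) moved 0.0989644284498297
```

```bash
python3 -m crank '[[[0,-0.1,3],[0,0,0]],[[0,0,3],[0,0,0]],[[0,0,3],[0,0,0]],[[0,0,1.8],[0,0,0]],[[0,0,0],[0,0,0]]]'; python3 -m crank '[[[0,0,0],[0,0,0]],[[0,0,0],[0,0,0]]]'; python3 snap.py wrist w6;  python3 snap.py scene sc6 150,100,350,250,4
```

```text
clock: 5.28
ee_pos: [0.5322, -0.1375, 0.1323]
eef_rot: [0.592, 0.387, 0.591, -0.387]
force: [0.3, 0.6, 0.0]
width: -0.0001
clock: 5.45
ee_pos: [0.5309, -0.1338, 0.1324]
eef_rot: [0.592, 0.386, 0.593, -0.386]
force: [-0.6, -0.0, 0.3]
width: 0.0004
5.45 [ 0.5309 -0.1338  0.1324] [-0.61 -0.02  0.25] [[-0.001, 0.915, 0.403], [0.0, 0.403, -0.915], [-1.0, -0.0, -0.001]]
5.5 [ 0.5309 -0.1336  0.1325] [-0.16 -0.2  -0.53] [[-0.001, 0.915, 0.404], [0.0, 0.404, -0.915], [-1.0, -0.0, -0.0]]
```

View pics/w6.png

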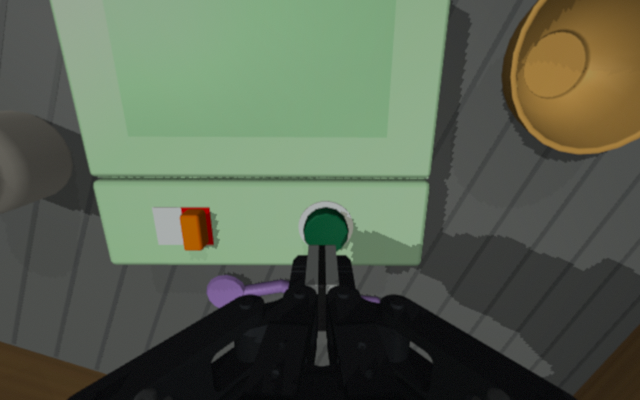

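View pics/sc6.png

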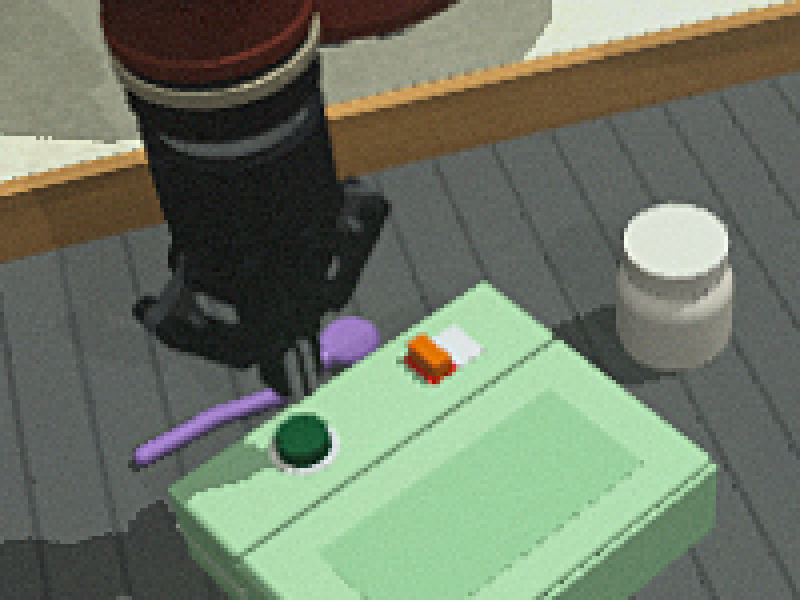

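```bash
python3 -m crank '[[[1.2,0.1,0.2],[0,0,0]],[[1,0,0],[0,0,0]],[[0.6,0,0],[0,0,0]],[[0,0,0],[0,0,0]]]'; python3 -m crank '[[[0.2,0,0],[0,0,0]],[[0.2,0,0],[0,0,0]],[[0,0,0],[0,0,0]]]';python3 snap.py wrist w7
```

```text
clock: 5.88
ee_pos: [0.5317, -0.135, 0.1022]
eef_rot: [0.591, 0.386, 0.594, -0.386]
force: [-0.2, -0.0, -0.4]
width: -0.0
clock: 6.13
ee_pos: [0.5331, -0.1359, 0.1008]
eef_rot: [0.592, 0.386, 0.592, -0.386]
force: [0.0, 1.5, 0.8]
width: -0.0004
6.1333 [ 0.5331 -0.1359  0.1008] [0.02 1.53 0.76] [[0.0, 0.915, 0.403], [-0.0, 0.403, -0.915], [-1.0, 0.0, 0.0]]
```

View pics/w7.png

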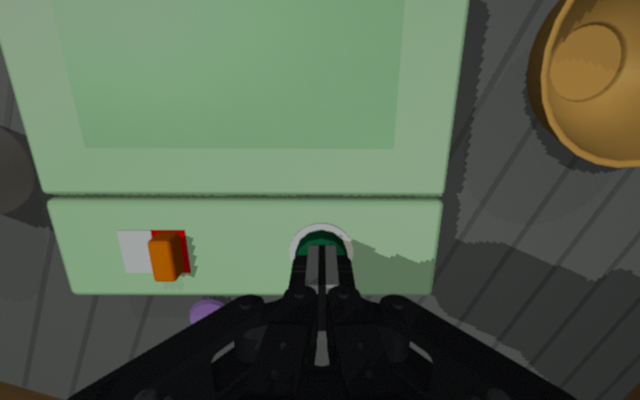

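```bash
python3 -m crank '[[[0.15,0,0],[0,0,0]],[[0.15,0,0],[0,0,0]],[[0.15,0,0],[0,0,0]],[[0,0,0],[0,0,0]]]'; python3 -m crank '[[[0.1,0,0],[0,0,0]],[[0.1,0,0],[0,0,0]],[[0,0,0],[0,0,0]]]';python3 snap.py wrist w8
```

```text
clock: 6.52
ee_pos: [0.5332, -0.136, 0.0964]
eef_rot: [0.592, 0.386, 0.592, -0.386]
force: [0.2, 1.9, 3.3]
width: -0.0
clock: 6.77
ee_pos: [0.5332, -0.136, 0.0943]
eef_rot: [0.592, 0.386, 0.592, -0.386]
force: [-0.6, 0.7, 3.7]
width: -0.0003
6.7667 [ 0.5332 -0.136   0.0943] [-0.61  0.67  3.68] [[0.001, 0.915, 0.403], [-0.0, 0.403, -0.915], [-1.0, 0.0, 0.0]]
```

View pics/w8.png

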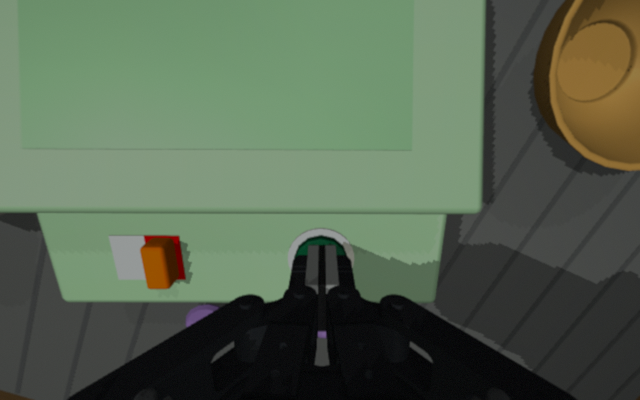

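The lid edge has risen: it now appears nearer and wider than the deck. I'll retract straight up.

```bash
python3 -m crank '[[[-0.5,0,0],[0,0,0]],[[-1,0,0],[0,0,0]],[[-2,0,0],[0,0,0]],[[-3,0,0],[0,0,0]],[[-3,0,0],[0,0,0]]]'; python3 -m crank '[[[-2,0,0],[0,0,0]],[[0,-3,0],[0,0,0]],[[0,-3,0],[0,0,0]],[[0,0,0],[0,0,0]],[[0,0,0],[0,0,0]]]';python3 snap.py wrist w9; python3 snap.py scene sc9 150,100,350,250,4;python3 snap.py side sd9 290,100,490,250,4
```

```text
clock: 7.23
ee_pos: [0.5321, -0.1355, 0.1901]
eef_rot: [0.591, 0.386, 0.593, -0.386]
force: [0.3, -0.2, -0.6]
width: -0.0001
clock: 7.65
ee_pos: [0.4773, -0.1605, 0.21]
eef_rot: [0.592, 0.387, 0.592, -0.387]
force: [0.6, 0.8, 0.0]
width: 0.0002
7.65 [ 0.4773 -0.1605  0.21  ] [0.57 0.77 0.04] [[0.0, 0.916, 0.402], [-0.0, 0.402, -0.916], [-1.0, 0.0, 0.0]]
7.7 [ 0.478  -0.1603  0.2099] [ 0.56 -0.33  0.26] [[0.001, 0.916, 0.402], [-0.0, 0.402, -0.916], [-1.0, 0.0, 0.001]]
7.75 [ 0.4784 -0.16    0.2097] [ 0.89 -0.11 -0.67] [[0.0, 0.915, 0.403], [-0.0, 0.403, -0.915], [-1.0, 0.0, 0.0]]
```

View pics/w9.png

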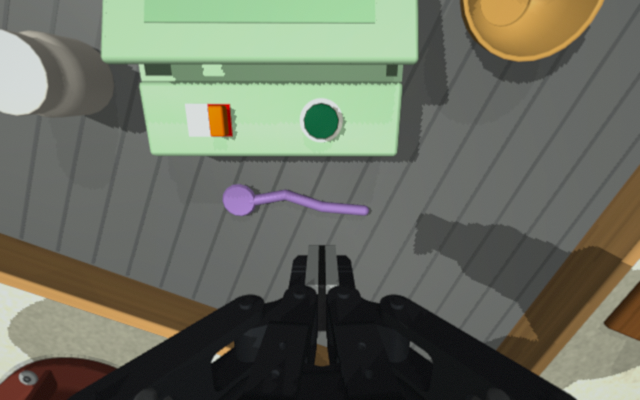

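View pics/sc9.png

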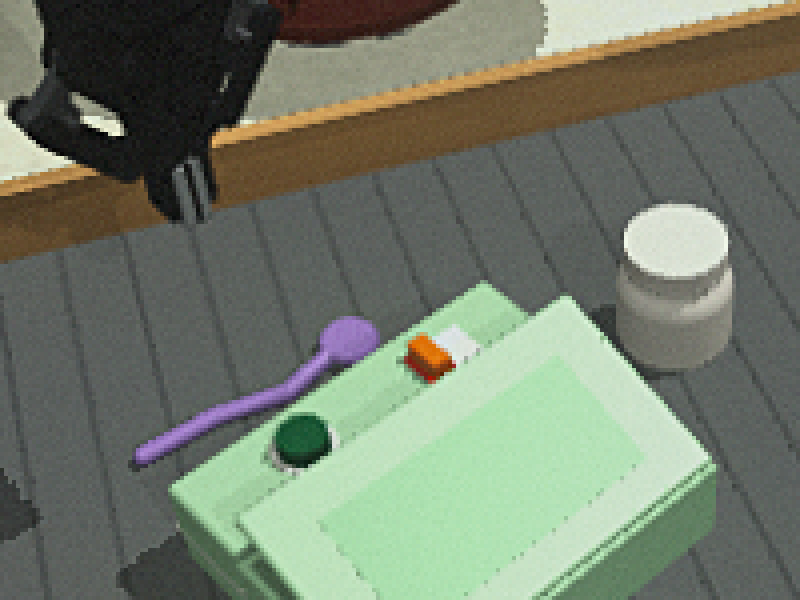

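View pics/sd9.png

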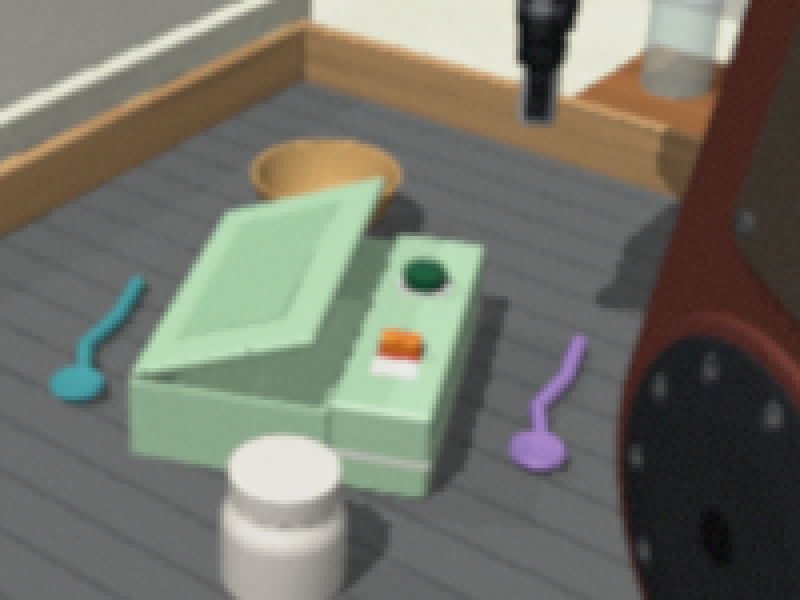

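Run:
```python
import cv2
a=cv2.imread("pics/w9.png");cv2.imwrite("pics/w9a.png",cv2.resize(a[70:165,175:355],None,fx=4.4,fy=4.4,interpolation=cv2.INTER_CUBIC))
```

```text
(no output)
```

View pics/w9a.png

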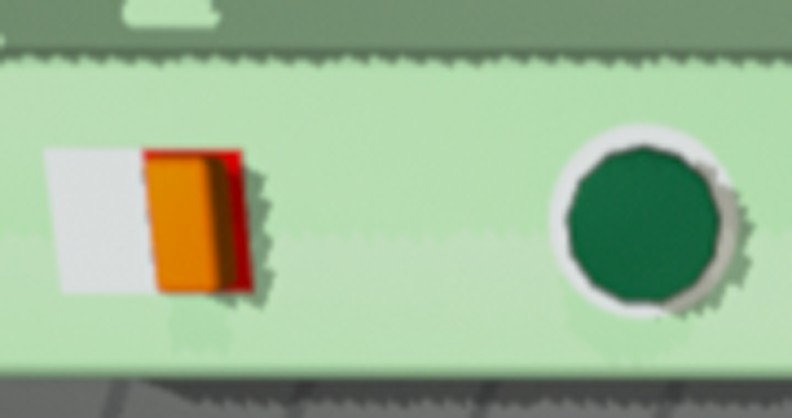

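```bash
cat > chk.py <<'E'
from h import *
q=np.load("pics/w9.npy");cw=cam("wrist",{"ee_pos":q[:3],"eef_rot":q[3:]})
f=lambda a:(np.array(a,float)+.5)/4.4-.5+(175,70)
p=atz(cw,f([(183,222),(643,225)]),.076);print(p,np.linalg.norm(p[1]-p[0]))
d=atz(cw,f([(44,150),(144,150),(241,150),(226,155)]),.064);print(np.linalg.norm(np.diff(d,axis=0),axis=1), np.linalg.norm(d[0]-d[2]))
E
python3 chk.py
```

```text
[[ 0.5001742  -0.06177355  0.076     ]
 [ 0.53223459 -0.13616054  0.076     ]] 0.08100180728154076
[0.01814171 0.01760318 0.00293958] 0.0357448837617941
```

```bash
python3 -m crank '[[[0,0,0],[0,0,0]],[[0,0,0],[0,0,0]],[[0,0,0],[0,0,0]],[[0,0,0],[0,0,0]]]'; python3 -c "
from rig import manip
print(manip.hand_in())"
```

```text
clock: 8.13
ee_pos: [0.4783, -0.1599, 0.2092]
eef_rot: [0.592, 0.386, 0.592, -0.386]
force: [-0.8, -0.5, 1.1]
width: -0.0001
the job is handed in; nothing more can be done
None
```

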